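# Clamp a pipe with the press-to-drive knob

### The job

Push the black pipe that lies in the vee of the clamping fixture along until it is fully home against the end stop, then clamp it tight there with the round knob on the bridge: the knob only spins idle unless you hold it pressed down while you turn it clockwise, and it may take several grasps until it will turn no further. Let go of everything at the end and do not shift the tin, elbow, tee and bottle along the back edge of the bench.

Things in the scene. Friction and masses are not known exactly. Their poses are not given: they have to be found in the camera images.
- clamp: the pipe-clamping fixture, fixed on the bench; origin on the bench top under the knob's axis, z up, +y along the pipe away from the end stop (the pipe is pushed to -y), x across it. Base plate 205 mm in x, y -110 to +70, 10 thick. On it a white vee block: two notched plates at y = +50 and -50, 12 thick, 130 wide in x, tips 110 above the bench.
- beam (a point): middle of the top face of the dark steel bridge that spans the pipe at y = 0 of the fixture: beam 192 mm long in x, 40 wide in y, from 140 to 160 above the bench, on posts at x = +-84 (22 x 36). The knob is on top of it, the pad below it.
- stop (a point): middle of the end stop's face, at the height of the pipe's axis: a dark upright plate 60 mm wide, face at y = -85 in the fixture's frame, top 108 above the bench.
- pipe_c (a point): centre of the black plastic pipe offcut, 40 mm dia x 160 long, 60 to 130 g, loose in the vee under the bridge, axis 71 above the bench along the fixture's y (the pipe's own y lies along it, +y the free end). It starts 10 to 28 mm short of the stop; home, its centre is at y = -5 mm in the fixture's frame and its free end at y = +75, 19 clear of the vee. Ends act as closed; slides with about 1 N.
- pipe: the same pipe offcut; origin at mid-length on its lower side.
- knob_c (a point): centre of the round fluted black knob: 44 mm dia, 30 tall, vertical axis through the fixture's origin, centre 197 above the bench when up, with 22 mm clear between its underside and the beam. Presses down 7 mm against a spring (3 N at first, 7 N at the bottom) and springs up when let go. Up, it spins idle both ways. Pressed, clockwise seen from above lowers the pad. Several grasps may be needed.
- lugs (a point): top of the four steel lugs on the driving hub, between beam and knob (hub 36 mm dia). Four dogs under the knob drop between the lugs when it is pressed. If dogs stand on lugs the knob stops about 2 mm down and must be turned up to 45 degrees until it drops the rest of the way; then up to 47 degrees of play before it drives. The hub stays where it is when the knob is let go.
- spindle (a joint): how far the screw has lowered the pad's spindle, m: 4 mm per radian of driven turning. It starts at 0.0015 to 0.0045; the pad meets the pipe at about 0.0085; from there the spring over the pad presses on the pipe with 6 N per mm; end stop at 0.013, where the knob turns no further. Driving takes about 0.15 N m, rising to 0.27 N m just before the stop.
- pad: the round rubber pad, 28 mm dia x 7, under the bridge, that presses on top of the pipe; origin at the centre of its underside.
- tin_c (a point): bystander at the back edge behind the vice, not part of the job: open tin of screws, 64 dia x 50 mm; the point 20 mm over the bench at its middle.
- oil_c (a point): bystander at the back edge behind the vice, not part of the job: small oil bottle with a black cap, 44 dia x 120 mm; the point 20 mm over the bench at its middle.
- tee_c (a point): bystander at the back edge behind the vice, not part of the job: grey plastic pipe tee, 67x92x42 mm; the point 20 mm over the bench at its middle.
- elbow_c (a point): bystander at the back edge behind the vice, not part of the job: black plastic pipe elbow, 61x61x46 mm; the point 20 mm over the bench at its middle.

How it is judged:
By the outcome, as a careful person would: the job done as asked, in the order asked, and still so for the second after the job is handed in, with the robot touching nothing.
It also fails if it takes over 72 s, if anything falls off the work surface, if the arm or the gripper's body presses on something with over 40 N, if the wrist force passes 120 N, or if a joint passes its speed limit or range.

### The arm

A 6-joint arm with a two-finger parallel gripper is mounted at the origin on the work surface; the furniture and walls round the work are solid. World frame = base frame: x ahead of the robot, y to its left, z up, the work surface at z = 0. Lengths are in mm, angles in rad, forces in N, time in s.
With the tool pointing down it reaches from about 400 to 925 mm from the base axis. Payload 12.5 kg.
Tool frame: the origin (TCP) lies midway between the tips of the shut fingers; the grasp point (between the pads) lies 19 mm behind it (env.tcp_to_grasp is the distance from the TCP to the grasp point, in mm); z points along the fingers, y is the line along which they close (so a half turn about z gives the same grasp; the last joint's range is limited). The gripper opens to 95 mm and grips with 3 to 60 N. Pads are 20 mm wide; open, the fingers measure 119 mm over their backs; the gripper's body (75 mm by 180 mm) begins 59 mm behind the grasp point.
Start: joints at [1.083, 0.491, 1.559, -0, 1.092, -0.106], TCP at [232.855, 580.022, 214.661] pointing down, gripper open.
Joint ranges: [-3.1, 3.1], [-0.84, 2.19], [0.05, 2.79], [-1.13, 4.28], [0.06, 2.93], [-2.69, 2.69]. Speed limits (rad/s): [2.22, 2.22, 2.79, 3.14, 3.14, 3.14].

### API

Orientations are given as [roll, pitch, yaw] about the fixed x, y, z axes, in that order (R = Rz(yaw) Ry(pitch) Rx(roll)).
In Python, from cell import env gives the robot as it stands. The module is installed in compiled form; this text tells all that it offers.
- The arm moves only by the tool step_arm, never from a script. Its argument "plan" is a list that holds one entry, the list of rows, each a list of 5 numbers: the shift along the tool's x, y, z in mm, then the turn about the tool's z in degrees, then the opening, from -1 (shut) to 1 (fully open). A call has 1 to 8 rows; each row is the pose to reach, as a shift and turn from the pose commanded when the call began, along the tool's axes at that moment; what a row does not reach only later rows make up. A row lasts 1/12 s, in which the tool goes at most 41.7 mm and 7.16 degrees, less where a joint would pass 70% of its speed; a pose out of reach is approached as far as the arm can. A call with a gripper value outside its range is refused whole. The fingers move at their own pace and stop on an object; the grip force is fixed at half the most. Time passes only in rows, so rows that repeat a pose let the fingers close. It gives the time, the measured TCP pose, the force, the opening and the grip force at its end, in the units of the state.
- env.state(): the state, without advancing time (a new reading comes with each control period).
- env.read_camera(name): name is "scene" or "top" or "wrist"; returns the picture (400x640x3 uint8, blue, green, red); there is no depth.
- env.get_calibration(name): a dict with "K" (3x3 intrinsics, pixels), "D" ([k1, k2, p1, p2, k3] as OpenCV has them; the pictures are not rectified), "extrinsics" (4x4, takes a point from world to camera coordinates). Camera axes: x right, y up, looking along -z (the intrinsics and any distortion apply to the point x, -y, -z); pixel columns grow to the right and rows downward; lengths in mm; the calibration is good to about 2 mm. A picture is of the moment at which its call begins: read the wrist's pose just before it. get_calibration takes no time and is no camera call; for the wrist camera it gives the pose at the moment of the call.
- env.job_done(): hands the job in; it is judged then, once.
The state is a dict: "t": time; "joints": joint angles; "qvel": joint speeds; "tau": joint torques, N m; "eef_pos": TCP position; "tcp_rot": TCP orientation; "ft_force": force on the tool from outside, world axes, zero at the start; "moment": the same for the moment, N m; "opening": opening from 0.0 (shut) to 1.0 (fully open); "grip_force": force on a finger pad.
Only numpy, scipy, OpenCV 4.12 (cv2) and the standard library are available. Lean on these libraries where they do the work, as an engineer would, in place of code of your own. Each camera call takes 0.05 s, during which the arm holds its last target. There are 200 camera calls.

## Working session

There is one attempt and no reset: what is moved stays moved. The work goes in short steps, Python scripts to look and compute and a tool call to move; the robot and the scene stay as the last step left them, time stands still between calls to the robot, and variables do not carry over. Pictures are saved under pics/ and viewed, at most 10 in all, crops included, and the job is handed in when it is done.

Besides the shell and the picture viewer there is one more tool, called after "Request:" as name(argument=value, ...), one argument or row to a line, values as JSON. step_arm: Moves the arm, as the interface text tells. Its arguments: {"type":"object","properties":{"plan":{"type":"array"}},"required":["plan"]}

```bash
mkdir -p pics; python3 - <<'E'
from cell import env
import cv2,numpy as np
s=env.state();print(s)
for n in("scene","top"):
    cv2.imwrite(f"pics/{n}0.png",env.read_camera(n))
    c=env.get_calibration(n);print(n,c)
E
```

```text
{'t': 0.0, 'joints': array([ 1.08338241e+00,  4.91598261e-01,  1.55944244e+00, -3.24310660e-06,
        1.09165207e+00, -1.05584544e-01]), 'qvel': array([-9.81338711e-04,  4.93736480e-05,  1.85526518e-03, -6.19775139e-04,
       -1.14457273e-03,  7.99305240e-05]), 'tau': array([-2.79250850e-05, -6.12619114e+01, -2.58198380e+01,  6.92574657e-02,
        4.81156097e-02, -1.01840021e-04]), 'eef_pos': array([232.75046152, 579.80040388, 214.04010556]), 'tcp_rot': array([-3.14049837e+00, -1.13078653e-04,  2.75976472e+00]), 'ft_force': array([ 0.0276182 , -0.21430248, -0.46561405]), 'moment': array([ 0.00645997, -0.02710413,  0.03262329]), 'grip_force': 0.0, 'opening': 1.0050062541265772}
scene {'K': array([[443.6630518 ,   0.        , 322.40930942],
       [  0.        , 443.6630518 , 199.54762532],
       [  0.        ,   0.        ,   1.        ]]), 'D': array([-0.01075118,  0.        ,  0.        ,  0.        ,  0.        ]), 'extrinsics': array([[ 8.09544766e-01, -5.87009668e-01, -7.54468948e-03,
        -4.27208269e+02],
       [ 4.35729429e-01,  5.92202442e-01,  6.77817183e-01,
        -3.17135757e+02],
       [-3.93417255e-01, -5.52010796e-01,  7.35191774e-01,
        -1.07331680e+03],
       [ 0.00000000e+00,  0.00000000e+00,  0.00000000e+00,
         1.00000000e+00]])}
top {'K': array([[479.03134638,   0.        , 324.49896963],
       [  0.        , 479.03134638, 200.60310126],
       [  0.        ,   0.        ,   1.        ]]), 'D': array([-0.01134895,  0.        ,  0.        ,  0.        ,  0.        ]), 'extrinsics': array([[-5.84968407e-03, -9.99615537e-01,  2.71027743e-02,
        -2.38396822e+01],
       [ 9.89283945e-01, -1.83089005e-03,  1.45992891e-01,
        -5.40999213e+02],
       [-1.45887140e-01,  2.76663518e-02,  9.88914311e-01,
        -1.24947083e+03],
       [ 0.00000000e+00,  0.00000000e+00,  0.00000000e+00,
         1.00000000e+00]])}
```

View pics/scene0.png

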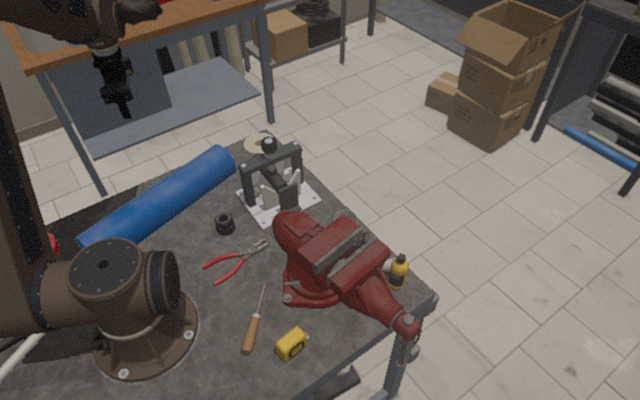

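View pics/top0.png

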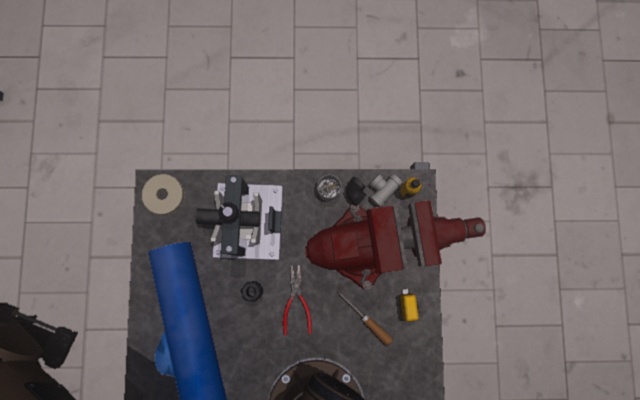

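The scene view shows the fixture around (275,180), with the knob at (269,145). In the top view the knob is at (229,211), the pipe's free end at about (197,216) and the stop at (273,220). Image left is world +y, so the push goes roughly to world -y. Next I'll enlarge the fixture.

```bash
python3 - <<'E'
import cv2,numpy as np
a=cv2.imread("pics/top0.png")[165:270,185:295];b=cv2.imread("pics/scene0.png")[125:230,225:335]
f=lambda i:cv2.convertScaleAbs(cv2.resize(i,None,fx=3.6,fy=5,interpolation=cv2.INTER_CUBIC),alpha=1.6,beta=20)
cv2.imwrite("pics/c0.png",np.hstack([f(a),f(b)]))
E
cat > h.py <<'E'
from cell import env
import cv2,numpy as np
def ray(n,uv,c=None):
    c=c or env.get_calibration(n);E=c["extrinsics"];R=E[:3,:3];o=-R.T@E[:3,3]
    p=cv2.undistortPoints(np.array([[uv]],float),c["K"],c["D"])[0,0]
    return o,R.T@np.array([p[0],-p[1],-1])
def onz(n,uv,z,c=None):
    o,d=ray(n,uv,c);return o+d*(z-o[2])/d[2]
def proj(n,P,c=None):
    c=c or env.get_calibration(n);E=c["extrinsics"];q=(E@np.append(P,1))[:3]*[1,-1,-1]
    return cv2.projectPoints(q[None],np.zeros(3),np.zeros(3),c["K"],c["D"])[0][0,0]
E
```

```text
(no output)
```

View pics/c0.png

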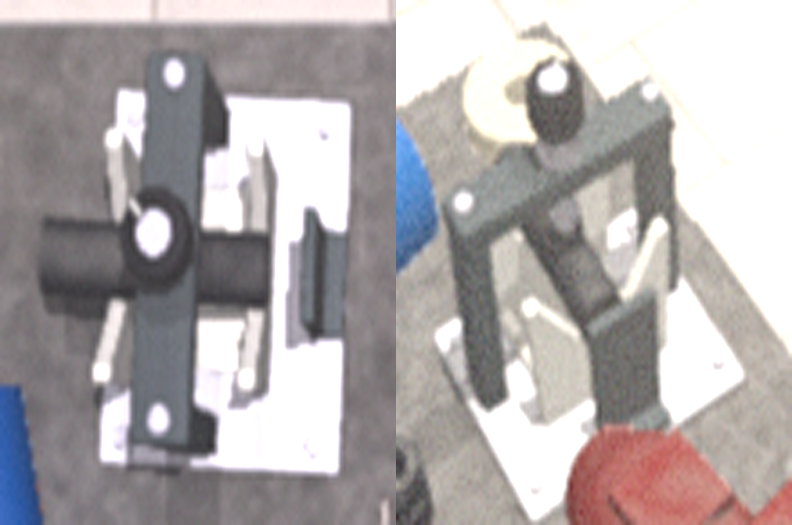

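The crop shows the knob cap at top px (228.0,211.4) and scene px (268.3,140.6). The beam bolts are at top (233.6,179.6) and (228.9,248.6), and at scene (295.3,143.4) and (243.6,165.6). The pipe's free end is at top (196.4,216.6).

```bash
python3 - <<'E'
from h import *
def tri(a,b):
    A=[];B=[]
    for n,uv in(("top",a),("scene",b)):
        o,d=ray(n,uv);d/=np.linalg.norm(d);M=np.eye(3)-np.outer(d,d);A.append(M);B.append(M@o)
    return np.linalg.lstsq(np.vstack(A),np.hstack(B),rcond=None)[0]
for n,a,b,z in(("knobtop",(228.05,211.4),(268.3,140.6),213),("boltfar",(233.6,179.6),(295.3,143.4),163),("boltnear",(228.9,248.6),(243.6,165.6),163)):
    print(n,tri(a,b).round(1),onz("top",a,z).round(1),onz("scene",b,z).round(1))
f=onz("top",(233.6,179.6),163)-onz("top",(228.9,248.6),163);print("yaw x axis",np.degrees(np.arctan2(f[1],f[0])),np.hypot(*f[:2]))
print("pipe end",onz("top",(196.4,216.6),71).round(1), onz("top",(259.2,219),71).round(1),"stop",onz("top",(270.5,219.5),108).round(1))
c=env.get_calibration("wrist");print(c["K"],-c["extrinsics"][:3,:3].T@c["extrinsics"][:3,3])
E
```

```text
knobtop [490.9 201.  215.6] [490.6 201.7 213. ] [493.  203.5 213. ]
boltfar [575.  198.1 165.4] [574.9 198.8 163. ] [577.  200.3 163. ]
boltnear [408.2 205.8 164.1] [407.5 206.3 163. ] [409.3 206.6 163. ]
yaw x axis -2.580350798881051 167.6138500520127
pipe end [495. 308.  71.] [488.3 145.2  71. ] stop [482.9 112.7 108. ]
[[322.39110924   0.         312.61698825]
 [  0.         322.39110924 195.42709682]
 [  0.           0.           1.        ]] [169.51814898 604.87969642 384.10924785]
```

Request:
step_arm(
  plan=[
    [[-336, -129, 0, 71, -1], [-336, -129, 0, 71, -1], [-336, -129, 0, 71, -1], [-336, -129, 0, 71, -1], [-336, -129, 0, 71, -1], [-336, -129, 0, 71, -1], [-336, -129, 0, 71, -1], [-336, -129, 0, 71, -1]],
  ],
)

```text
t: 0.77
eef_pos: [478.2, 351.5, 214.5]
tcp_rot: [-3.141, 0.0, 1.754]
ft_force: [0.4, -0.0, -0.5]
opening: 0.501
grip_force: 0.0
```

Request:
step_arm(
  plan=[
    [[0, 0, 0, 6, -1], [0, 0, 0, 6, -1], [0, 0, 0, 6, -1], [0, 0, 0, 6, -1]],
  ],
)

```text
t: 1.1
eef_pos: [476.3, 353.8, 214.5]
tcp_rot: [-3.141, 0.0, 1.66]
ft_force: [-0.4, -0.1, -0.5]
opening: 0.213
grip_force: 0.0
```

```bash
python3 - <<'E'
from h import *
c=env.get_calibration("wrist");s=env.state();print(s["eef_pos"],s["tcp_rot"],s["joints"])
cv2.imwrite("pics/w1.png",env.read_camera("wrist"))
print(c["extrinsics"].round(3).tolist())
E
```

```text
[476.31409115 353.84359721 214.51409525] [-3.14110689e+00  1.31864844e-05  1.65963331e+00] [5.27546918e-01 4.46091871e-01 1.63897446e+00 2.23226254e-04
 1.05697169e+00 4.38600175e-01]
[[0.996, 0.088, -0.001, -505.653], [-0.086, 0.966, -0.244, -272.77], [-0.021, 0.243, 0.97, -465.532], [0.0, 0.0, 0.0, 1.0]]
```

View pics/w1.png

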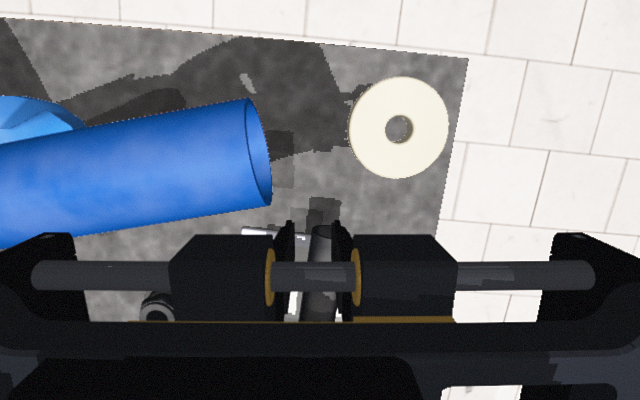

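The wrist view shows the pipe's dark free end between the shutting fingers, at about (322,225). The tape roll at (399,128) and the blue roll are clear of the tool. The gripper's long side runs along the closing line, so it will clear the bridge.

```bash
python3 - <<'E'
from h import *
g=cv2.imread("pics/w1.png")
print(onz("wrist",(321,226),91),onz("wrist",(321,226),71), proj("wrist",np.array([495,302,91.])))
print(g[205:240:3,322].tolist())
print(onz("wrist",(305,290),0),onz("wrist",(259,108),60), onz("wrist",(265,205),20))
E
```

```text
[487.45353977 318.51502321  91.        ] [488.61589774 311.49218773  71.        ] [327.09453359 242.5988945 ]
[[70, 69, 70], [64, 68, 67], [47, 44, 46], [48, 48, 50], [47, 45, 46], [48, 46, 48], [61, 59, 62], [34, 34, 36], [42, 38, 36], [42, 42, 42], [36, 36, 36], [71, 68, 71]]
[480.07898046 194.94441305   0.        ] [417.58946004 423.14335939  60.        ] [423.53189344 313.70287377  20.        ]
```

Request:
step_arm(
  plan=[
    [[-21, 18, 0, 7.5, -1], [-21, 18, 0, 7.5, -1], [-21, 18, 40, 7.5, -1], [-21, 18, 80, 7.5, -1], [-21, 18, 120, 7.5, -1], [-21, 18, 153, 7.5, -1], [-21, 18, 153, 7.5, -1], [-21, 18, 153, 7.5, -1]],
  ],
)

```text
t: 1.82
eef_pos: [495.9, 334.4, 61.1]
tcp_rot: [-3.139, 0.001, 1.527]
ft_force: [-0.4, 0.3, 0.6]
opening: 0.001
grip_force: 0.0
```

Request:
step_arm(
  plan=[
    [[-5, 0, 0, 0, -1], [-10, 0, 0, 0, -1], [-15, 0, 0, 0, -1], [-20, 0, 0, 0, -1], [-25, 0, 0, 0, -1], [-30, 0, 0, 0, -1], [-34, 0, 0, 0, -1], [-37, 0, 0, 0, -1]],
  ],
)

```text
t: 2.48
eef_pos: [495.4, 296.4, 62.0]
tcp_rot: [3.141, -0.0, 1.524]
ft_force: [0.8, 2.2, 1.4]
opening: 0.009
grip_force: 1.3
```

Request:
step_arm(
  plan=[
    [[-1, 0, 0, 0, -1], [-2, 0, 0, 0, -1], [-3, 0, 0, 0, -1], [-4, 0, 0, 0, -1], [-4, 0, 0, 0, -1]],
  ],
)

```text
t: 2.9
eef_pos: [494.8, 292.7, 61.5]
tcp_rot: [-3.141, 0.0, 1.524]
ft_force: [-0.0, 1.3, 0.7]
opening: 0.009
grip_force: 0.6
```

Request:
step_arm(
  plan=[
    [[-1, 0, 0, 0, -1], [-2, 0, 0, 0, -1], [-3, 0, 0, 0, -1], [-4, 0, 0, 0, -1], [-4, 0, 0, 0, -1]],
  ],
)

```text
t: 3.32
eef_pos: [495.0, 291.2, 61.8]
tcp_rot: [3.14, -0.004, 1.523]
ft_force: [-0.9, 20.6, -0.8]
opening: 0.005
grip_force: 10.2
```

```bash
python3 - <<'E'
from h import *
a=env.read_camera("top")[165:270,185:295];b=env.read_camera("scene")[125:230,225:335]
f=lambda i:cv2.convertScaleAbs(cv2.resize(i,None,fx=3.6,fy=5,interpolation=cv2.INTER_CUBIC),alpha=2.2,beta=20)
cv2.imwrite("pics/c1.png",np.hstack([f(a),f(b)]));print(env.state()["ft_force"])
E
```

```text
[-0.48640887 19.59860972 -1.41227838]
```

View pics/c1.png

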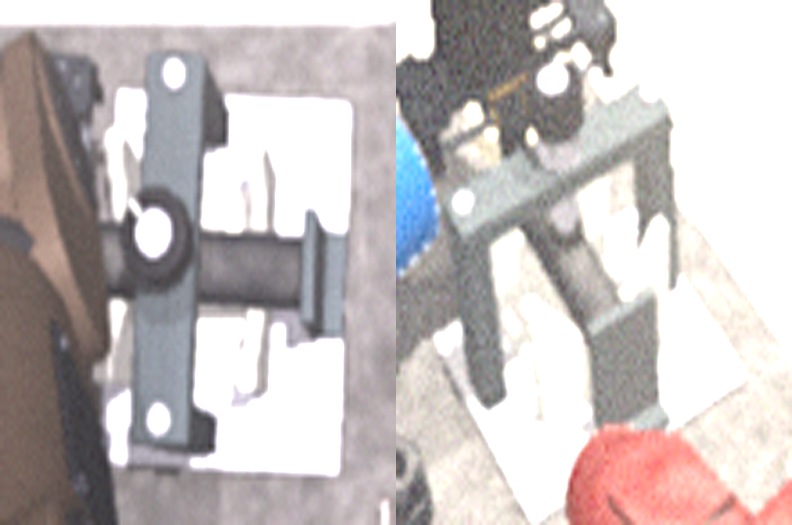

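Both views show the pipe's inner end touching the stop's face, at about (302,270) in the top crop, and the force is about 20 N. The pipe is home, so I'll back off, lift and go to the knob.

Request:
step_arm(
  plan=[
    [[15, 0, 0, 0, -1], [35, 0, 0, 0, -1], [35, 0, -40, 0, -1], [35, 0, -80, -7, -1], [35, 0, -120, -14, 0.6], [35, 0, -160, -21, 0.6], [35, 0, -190, -28, 0.6], [35, 0, -190, -35, 0.6]],
  ],
)

```text
t: 4.08
eef_pos: [497.7, 324.7, 258.0]
tcp_rot: [3.133, 0.001, 2.141]
ft_force: [0.8, -0.2, -0.5]
opening: 0.228
grip_force: 0.0
```

Request:
step_arm(
  plan=[
    [[0, 0, 0, -7, 0.6], [0, 0, 0, -14, 0.6], [0, 0, 0, -21, 0.6], [0, 0, 0, -28, 0.6], [0, 0, 0, -35, 0.6], [0, 0, 0, -42, 0.6], [0, 0, 0, -49, 0.6], [0, 0, 0, -56, 0.6]],
  ],
)

```text
t: 4.75
eef_pos: [496.0, 323.7, 251.3]
tcp_rot: [-3.141, -0.001, 3.118]
ft_force: [0.0, -0.4, 1.0]
opening: 0.771
grip_force: 0.0
```

Request:
step_arm(
  plan=[
    [[0, 0, 0, -7, 0.6], [0, 0, 0, -14, 0.6], [0, 0, 0, -21, 0.6], [0, 0, 0, -28, 0.6], [0, 0, 0, -35, 0.6], [0, 0, 0, -42, 0.6], [0, 0, 0, -49, 0.6], [0, 0, 0, -56, 0.6]],
  ],
)

```text
t: 5.42
eef_pos: [496.0, 323.7, 251.3]
tcp_rot: [3.141, -0.001, -2.187]
ft_force: [1.0, 0.3, 0.6]
opening: 0.801
grip_force: 0.0
```

Request:
step_arm(
  plan=[
    [[0, 0, 0, 0, 0.6], [0, 0, 0, 0, 0.6]],
  ],
)

```text
t: 5.58
eef_pos: [496.1, 323.8, 251.4]
tcp_rot: [3.141, -0.001, -2.197]
ft_force: [0.8, -0.5, 0.2]
opening: 0.8
grip_force: 0.0
```

```bash
python3 - <<'E'
from h import *
c=env.get_calibration("wrist");g=env.read_camera("wrist");cv2.imwrite("pics/w2.png",g)
print(proj("wrist",np.array([491.6,202,212.]),c),env.state()["joints"])
for p in [(84,0),(-84,0)]:print(proj("wrist",np.array([491.6+p[0]*.999,202-p[0]*.045,163])))
E
```

```text
[202.24684805  59.86875851] [ 4.66768411e-01  4.10132326e-01  1.59347553e+00 -1.49278248e-04
  1.13868512e+00 -2.04781771e+00]
[139.56087909 132.63264448]
[316.3751462    3.11260754]
```

View pics/w2.png

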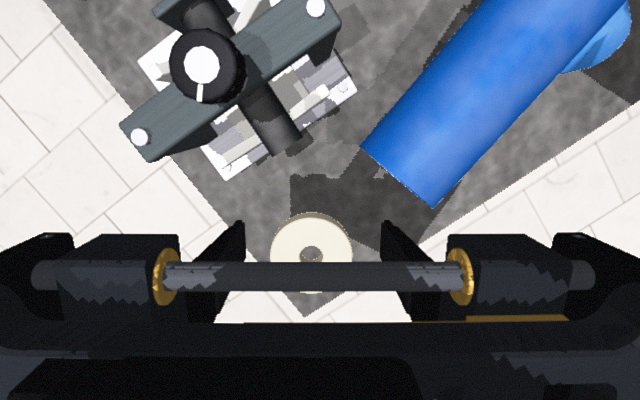

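The wrist view shows the knob cap at (202,64) and the bolts at (139,136) and (316,7). That is about 4 px from the prediction, so I'll refine the position.

```bash
python3 - <<'E'
from h import *
g=cv2.imread("pics/w2.png");m=(g.min(2)>200).astype(np.uint8)
n,l,st,ce=cv2.connectedComponentsWithStats(m)
s=env.state();yaw=s["tcp_rot"][2]
for z,q in((212,(202,64)),(163,(139,136)),(163,(316,7))):
    i=l[q[1],q[0]];print(q,ce[i],st[i][4],onz("wrist",ce[i] if i else q,z).round(1))
print(s["eef_pos"],yaw)
for P in((491.6,202),(492.3,203.3)):
    d=np.array(P)-s["eef_pos"][:2];c,k=np.cos(yaw),np.sin(yaw);print(P,"tool",c*d[0]+k*d[1],k*d[0]-c*d[1])
E
```

```text
(202, 64) [201.15405652  66.51504102] 1097 [494.6 204.5 212. ]
(139, 136) [138.72072072 136.78828829] 222 [578.3 200.2 163. ]
(316, 7) [315.18390805   7.26436782] 261 [410.  207.5 163. ]
[496.18411126 323.78338188 251.46029328] -2.197740224367536
(491.6, 202) tool 101.3125045472327 -67.73464844583819
(492.3, 203.3) tool 99.8490622457283 -67.53885102458982
```

Request:
step_arm(
  plan=[
    [[40, -27, 0, 0, 0.6], [70, -47, 0, 0, 0.6], [100, -67.5, 0, 0, 0.6], [100, -67.5, 0, 0, 0.6], [100, -67.5, 25, 0, 0.6], [100, -67.5, 50, 0, 0.6], [100, -67.5, 69, 0, 0.6], [100, -67.5, 69, 0, 0.6]],
  ],
)

```text
t: 6.3
eef_pos: [491.5, 202.8, 179.6]
tcp_rot: [3.138, -0.004, -2.197]
ft_force: [-0.7, 0.4, -0.3]
opening: 0.799
grip_force: 0.0
```

Request:
step_arm(
  plan=[
    [[0, 0, 0, 0, -0.5], [0, 0, 0, 0, -1], [0, 0, 0, 0, -1], [0, 0, 0, 0, -1], [0, 0, 0, 0, -1], [0, 0, 0, 0, -1], [0, 0, 0, 0, -1], [0, 0, 0, 0, -1]],
  ],
)

```text
t: 6.97
eef_pos: [492.9, 203.4, 182.9]
tcp_rot: [-3.141, 0.001, -2.193]
ft_force: [-0.6, 1.1, 1.3]
opening: 0.46
grip_force: 30.0
```

Request:
step_arm(
  plan=[
    [[0, 0, 1, 0, -1], [0, 0, 2, 0, -1], [0, 0, 3, 0, -1], [0, 0, 3, 0, -1]],
  ],
)

```text
t: 7.3
eef_pos: [492.9, 203.4, 179.6]
tcp_rot: [3.142, 0.0, -2.193]
ft_force: [-1.4, 2.3, 3.4]
opening: 0.457
grip_force: 30.0
```

Request:
step_arm(
  plan=[
    [[0, 0, 1, 0, -1], [0, 0, 2, 0, -1], [0, 0, 3, 0, -1], [0, 0, 4, 0, -1], [0, 0, 4, 0, -1]],
  ],
)

```text
t: 7.72
eef_pos: [493.0, 203.3, 176.2]
tcp_rot: [-3.141, 0.001, -2.193]
ft_force: [-3.1, 3.5, 10.5]
opening: 0.457
grip_force: 30.0
```

Request:
step_arm(
  plan=[
    [[0, 0, 0.5, 6, -1], [0, 0, 0.5, 12, -1], [0, 0, 0.5, 18, -1], [0, 0, 0.5, 24, -1], [0, 0, 0.5, 30, -1], [0, 0, 0.5, 36, -1], [0, 0, 0.5, 42, -1], [0, 0, 0.5, 48, -1]],
  ],
)

```text
t: 8.38
eef_pos: [492.5, 204.2, 176.1]
tcp_rot: [3.14, 0.001, -3.036]
ft_force: [-7.4, 9.8, 15.2]
opening: 0.461
grip_force: 30.0
```

```bash
python3 -c "
from cell import env;s=env.state();print(s['moment'],s['ft_force'],s['joints'][5])"
```

```text
[1.88956313 1.3725815  0.19051261] [-7.3843346   9.75743126 15.19254825] -1.4092396251218584
```

Request:
step_arm(
  plan=[
    [[0.8, 1.2, 0, 6, -1], [0.8, 1.2, 0, 12, -1], [0.8, 1.2, 0, 18, -1], [0.8, 1.2, 0, 24, -1], [0.8, 1.2, 0, 30, -1], [0.8, 1.2, 0, 36, -1], [0.8, 1.2, 0, 42, -1], [0.8, 1.2, 0, 48, -1]],
  ],
)

```text
t: 9.05
eef_pos: [492.8, 205.2, 176.1]
tcp_rot: [3.138, 0.001, 2.409]
ft_force: [-0.9, 8.0, 12.3]
opening: 0.458
grip_force: 30.0
```

```bash
python3 -c "
from cell import env;s=env.state();print(s['moment'],s['ft_force'],s['joints'][5])"
```

```text
[1.44368881 0.17765414 0.12796356] [-0.94468826  8.04564983 12.33351405] -0.569051000108323
```

Request:
step_arm(
  plan=[
    [[0.3, 0.4, 0, 6, -1], [0.3, 0.4, 0, 12, -1], [0.3, 0.4, 0, 18, -1], [0.3, 0.4, 0, 24, -1], [0.3, 0.4, 0, 30, -1], [0.3, 0.4, 0, 36, -1], [0.3, 0.4, 0, 42, -1], [0.3, 0.4, 0, 48, -1]],
  ],
)

```text
t: 9.72
eef_pos: [493.6, 205.6, 176.2]
tcp_rot: [3.137, -0.002, 1.572]
ft_force: [3.4, 6.3, 9.6]
opening: 0.459
grip_force: 30.0
```

```bash
python3 -c "
from cell import env;s=env.state();print(s['moment'],s['ft_force'],s['joints'][5])"
```

```text
[ 1.09840661 -0.53220091  0.20654254] [3.41766297 6.29328536 9.61232156] 0.2695846223486007
```

Request:
step_arm(
  plan=[
    [[0, 0, 0, 6, -1], [0, 0, 0, 12, -1], [0, 0, 0, 18, -1], [0, 0, 0, 24, -1], [0, 0, 0, 30, -1]],
  ],
)

```text
t: 10.13
eef_pos: [494.2, 205.4, 176.2]
tcp_rot: [3.137, -0.004, 1.049]
ft_force: [4.7, 1.2, 8.6]
opening: 0.459
grip_force: 30.0
```

```bash
python3 -c "
from cell import env;s=env.state();print(s['moment'],s['ft_force'],s['joints'][5])"
```

```text
[-0.05006539 -0.57537096  0.80127527] [4.7286339  1.21692303 8.55769588] 0.7928383651963846
```

Request:
step_arm(
  plan=[
    [[0, 0, 0.3, 4, -1], [0, 0, 0.3, 8, -1], [0, 0, 0.3, 8, -1]],
  ],
)

```text
t: 10.38
eef_pos: [493.8, 204.6, 176.0]
tcp_rot: [3.138, -0.003, 0.911]
ft_force: [4.9, -1.6, 10.7]
opening: 0.458
grip_force: 30.0
```

```bash
python3 - <<'E'
from h import *
s=env.state();print(s['moment'],s['ft_force'],s['joints'][5])
a=env.read_camera("top")[165:270,185:295];b=env.read_camera("scene")[125:230,225:335]
f=lambda i:cv2.convertScaleAbs(cv2.resize(i,None,fx=3.6,fy=5,interpolation=cv2.INTER_CUBIC),alpha=2.2,beta=20)
cv2.imwrite("pics/c2.png",np.hstack([f(a),f(b)]))
E
```

```text
[-0.30078807 -0.52224469  0.67475546] [ 4.86970815 -1.60683824 10.67225757] 0.9313529533780397
```

View pics/c2.png

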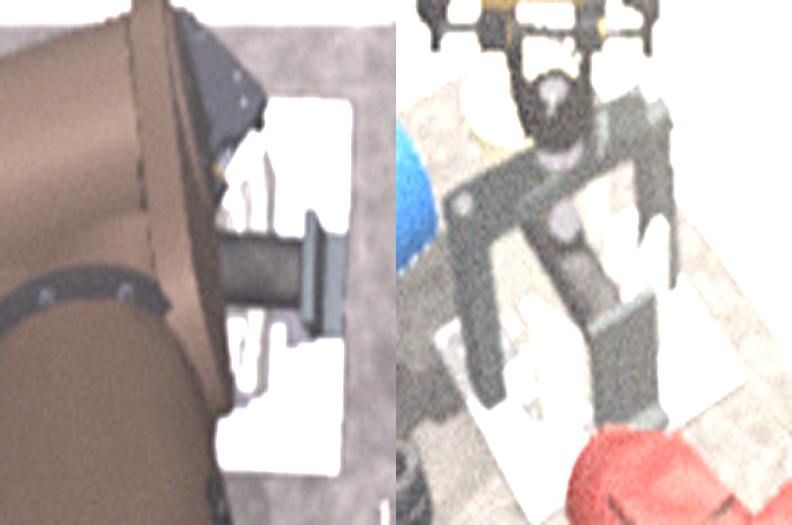

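The pipe still touches the stop and the pad is down on it. The torque rose to about 0.8 N m, against at most 0.27 N m for driving, and the fingers then slipped, so the screw is at its end. I'll let go and retreat.

Request:
step_arm(
  plan=[
    [[0, 0, 0, -3, -1], [0, 0, -2, -3, 0.6], [0, 0, -3, -3, 0.6], [0, 0, -3, -3, 0.6], [0, 0, -3, -3, 0.6], [0, 0, -3, -3, 0.6], [0, 0, -20, -3, 0.6], [0, 0, -55, -3, 0.6]],
  ],
)

```text
t: 11.15
eef_pos: [490.4, 204.3, 227.1]
tcp_rot: [-3.137, 0.006, 0.965]
ft_force: [0.6, 0.0, -0.7]
opening: 0.797
grip_force: 0.0
```

Request:
step_arm(
  plan=[
    [[0, 0, -40, 0, 0.6], [-40, 0, -60, 0, 0.6], [-80, 0, -60, 0, 0.6], [-120, 0, -60, 0, 0.6], [-160, 0, -60, 0, 0.6], [-160, 0, -60, 0, 0.6], [-160, 0, -60, 0, 0.6]],
  ],
)

```text
t: 11.73
eef_pos: [400.4, 72.1, 290.2]
tcp_rot: [3.141, -0.001, 0.963]
ft_force: [1.0, 0.1, -0.2]
opening: 0.803
grip_force: 0.0
```

```bash
python3 - <<'E'
from h import *
s=env.state();print(s['moment'],s['ft_force'],s['joints'][5])
a=env.read_camera("top")[165:270,185:295];b=env.read_camera("scene")[125:230,225:335]
f=lambda i:cv2.convertScaleAbs(cv2.resize(i,None,fx=3.6,fy=5,interpolation=cv2.INTER_CUBIC),alpha=1.8,beta=20)
cv2.imwrite("pics/c3.png",np.hstack([f(a),f(b)]))
E
```

```text
[-0.07153726  0.09692602 -0.00092395] [ 0.98213427  0.14802368 -0.24683045] 0.6236769514223232
```

View pics/c3.png

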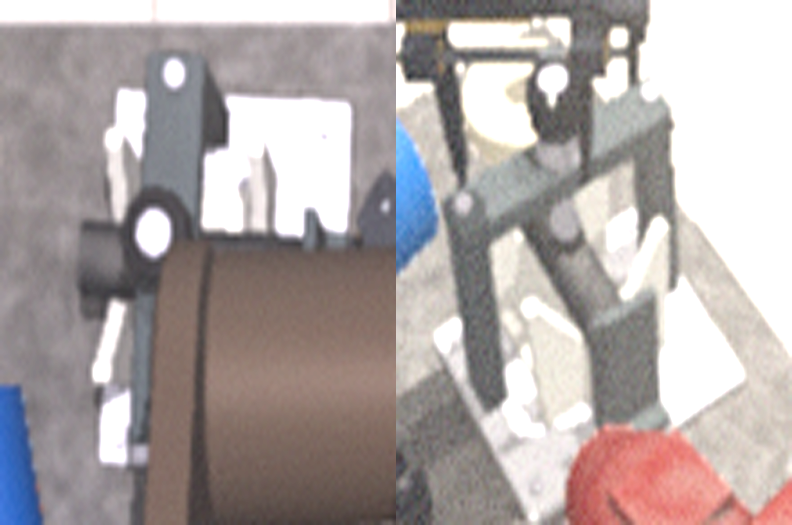

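The pipe's free end has moved in by about 27 mm (px 41→80 in the top crop) and the pipe is against the stop. The knob is up and free, and the gripper is clear.

```bash
python3 -c "
from cell import env;print(env.job_done())"
```

```text
the job is handed in; nothing more can be done
None
```

I pushed the pipe home against the end stop and clamped it with the knob turned to its end stop, then moved the arm clear and handed the job in; I did not check the bystanders with a final picture, but the arm never went near them.

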